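# Hang a camera carrier on the test rail and shade the tester window

### The arm

A 6-joint arm with a two-finger parallel gripper is mounted at the origin on the work surface. World frame = base frame: x ahead of the robot, y to its left, z up, the work surface at z = 0. Lengths are in m, angles in rad, forces in N, time in s.
With the tool pointing down it reaches from about 0.425 to 0.95 m from the base axis. Payload 3.5 kg.
Tool frame: the origin (TCP) lies between the finger pads; the fingertips stand 25 mm ahead of it and the grasp point (between the pads) lies 6 mm ahead of it (ctrl.finger_overhang is the distance from the TCP to the fingertips, in m); x points along the fingers, y is the direction in which the jaws open and shut, and the axes are right-handed (so a half turn about x gives the same grasp; the last joint's range is limited). The gripper opens to 85 mm and grips with 20 to 120 N. Pads are 22 mm wide; open, the fingers measure 114 mm over their backs; the gripper's body (76 mm by 85 mm) begins 54 mm behind the grasp point. The pads swing forward as they close: fully open they stand 13 mm farther back than shut.
Start: joints at [-1.315, 0.286, 1.577, -0, 1.279, -0.15], TCP at [0.266, -0.62, 0.256] pointing down, gripper open.
Joint ranges: [-2.77, 2.77], [-0.9, 2.22], [0.21, 2.48], [-1.53, 4.67], [0.24, 2.81], [-2.84, 2.84]. Speed limits (rad/s): [2.79, 2.79, 3.14, 3.14, 3.14, 3.14].

### API

Orientations are given as a unit quaternion [x, y, z, w].
In Python, from plant import ctrl gives the robot as it stands.
- The arm moves only by the tool play_rows, never from a script. Its argument "targets" is a list of rows, each an object with "delta_pos": the shift along the world's x, y, z normalised to -1 to 1, where 1 is 1000 mm, a list of three; "delta_rot": the turn, a rotation vector about the world's x, y, z normalised to -1 to 1, where 1 is pi rad, a list of three; "claw": the finger opening in mm, from 0 to 85.4. In form: [{"delta_pos": [tx, ty, tz], "delta_rot": [wx, wy, wz], "claw": claw}, ...]. A call has 1 to 20 rows; each row is the pose to reach, as a shift and turn from the pose measured when the call began, turning the shorter way round; what a row does not reach only later rows make up. A row lasts 1/12 s, in which the tool goes at most 41.7 mm and 7.16 degrees, less where a joint would pass 70% of its speed; a pose out of reach is approached as far as the arm can. A call with a number of a shift or a turn outside -1 to 1 is refused whole. A call with a gripper value outside its range is refused whole. The fingers move at their own pace and stop on an object; "newtons" is the grip in N (left out, the last holds). Time passes only in rows, so rows that repeat a pose let the fingers close. It gives the time, the measured TCP pose, the force and the opening at its end, in the units of the state.
- ctrl.get_state(): the state, without advancing time (a new reading comes with each control period).
- ctrl.read_camera(name): name is "scene" or "side" or "wrist"; returns the picture (400x640x3 uint8, blue, green, red); there is no depth.
- ctrl.calibration(name): a dict with "fx", "fy", "cx", "cy" (pixels), "k1" (the pictures are not rectified: a ray, as slopes to the right and down, at radius r is drawn at 1 + k1 r^2 times it, then the intrinsics apply), "camera_from_world" (4x4, takes a point from world to camera coordinates). Camera axes: x right, y down, z forward; pixel columns grow to the right and rows downward; lengths in m; the calibration is good to about 2 mm. A picture is of the moment at which its call begins: read the wrist's pose just before it. calibration takes no time and is no camera call; for the wrist camera it gives the pose at the moment of the call.
- ctrl.sign_off(): hands the job in, once; it reports no verdict.
The state is a dict: "time": time; "qpos": joint angles; "dq": joint speeds; "joint_efforts": joint torques, N m; "eef_pos": TCP position; "tcp_rot": TCP orientation; "contact_force": force on the tool from outside, world axes, zero at the start; "wrist_torque": the same for the moment, N m; "opening": opening from 0.0 (shut) to 1.0 (fully open).
Only numpy, scipy, OpenCV 4.12 (cv2) and the standard library are available. Lean on these libraries where they do the work, as an engineer would, in place of code of your own. Each camera call takes 0.05 s, during which the arm holds its last target. There are 200 camera calls.

### The job

Pick up the camera that sits in a steel hook carrier, lift its hook over the raised front lip of the bench rail at the open stretch, lower it until the hook sits fully down behind the lip, and slide it along the rail, under the keeper, right up to the end stop. Then take the long dark board out of its slotted block and lean it upright against the front of the tester so that it covers the window, its foot on the bench tucked up behind the kerb strip and its upper part resting on the tester's top front edge. Let go of both, and leave everything else on the bench where it is.

Things in the scene. Friction and masses are not known exactly. Their poses are not given: they have to be found in the camera images.
- carrier_grip (a point): Loose camera in its carrier (0.45 kg, stands on the bench): grasp point on the steel post over it, 14 mm thick (x), 28 wide (y). Post top 20 mm above this point; camera top 69 below (its two dials 62); underside 145 below. Camera: black and steel box 130 mm wide (y), 36 deep (x), lens to own -x, hook at the back (+x), z up. A similar camera without post and hook is a bystander.
- carrier_hook (a point): The carrier's hook: middle of its mouth, at the underside of the flat arm, 29 mm behind (+x) and 45 mm below carrier_grip, same axes. Mouth 14 mm wide in x, back plate to its front, tongue behind; tongue 8 mm thick, hanging 20 mm below this point; arm 8 mm thick; both 40 mm wide (y). Seated, the arm rests on the lip; let go, the camera hangs in front of the rail about 5 degrees off plumb.
- rail_home (a point): Where the hook's middle must end: on the middle of the lip's top edge, the hook touching the end stop (its face 20 mm to -y). Axes of the rail: y along it, x across, lip in front (-x), channel behind. A keeper plate spans the channel from 20 mm to -y to 42 mm to +y of here, underside 16 mm above the lip top, 4 mm thick, from 6 mm behind here on: the hook slides under it, but cannot be lowered there.
- rail_load (a point): Point on the lip's top edge in the middle of the open stretch, 155 mm to +y of rail_home, same axes. The hook's middle can be lowered behind the lip up to 80 mm either side of it along y.
- rail: Fixed aluminium bench rail 300 mm long (own y); origin on the bench below the lip's middle, half-way along. Lip top 150 mm above the bench, lip 6 mm thick; behind it (+x) a channel 31 mm wide, 25 mm deep. Front face flush with the lip, reaching 90 mm down from its top. The camera hangs on this side, lens to the rail's -x. Both ends of the channel are closed.
- board_center (a point): Centre of the loose dark grey board, 200 mm tall (own z), 54 mm wide (y), 10 mm thick (x), 0.15 kg. At the start it stands upright in a wooden slotted block 45 mm high (slot 39 mm deep, 2 mm play all round, foot 6 mm above the bench).
- board_foot (a point): Middle of the board's lower end, 100 mm below its centre, same axes.
- board_top (a point): Middle of the board's upper end, 100 mm above its centre, same axes.
- window (a point): Middle of the top front edge of the black tester (fixed), 120 mm above the bench. x points into the tester, y along its front (240 mm wide), z up. The front face is upright; the white window, 26 mm wide, 20 to 100 mm above the bench, lies below this point. From 100 mm behind the edge the tester is 150 mm high; a sloped panel leads up to that.
- tester: The tester; origin on the bench below the window point, same axes. A kerb strip 14 mm high, 120 mm long (y) stands on the bench; its side towards the tester is 56 mm in front (-x) of the tester's face. With its foot against the kerb and its back on the top front edge the board leans 22 degrees from plumb, its wide face to the tester.
There are look-alikes about, which are no part of the job. Leave any brown or pink look-alike of the part that bears carrier_grip alone.

How it is judged:
By the outcome, as a careful person would: the job done as asked, in the order asked, and still so for the second after the job is handed in, with the robot touching nothing.
It also fails if it takes over 72 s, if anything falls off the work surface, if the arm or the gripper's body presses on something with over 40 N, if the wrist force passes 120 N, or if a joint passes its speed limit or range.

## Working session

There is one attempt and no reset: what is moved stays moved. The work goes in short steps, Python scripts to look and compute and a tool call to move; the robot and the scene stay as the last step left them, time stands still between calls to the robot, and variables do not carry over. Pictures are saved under pics/ and viewed, about 8 in all and at most 12, crops included, and the job is handed in when it is done.

Besides the shell and the picture viewer there is one more tool, called after "Request:" as name([rows], argument=value, ...), one row to a line, values as JSON. play_rows: Moves the arm, as the interface text tells. Its arguments: {"type":"object","properties":{"targets":{"type":"array"},"newtons":{"type":"number"}},"required":["targets"]}

```bash
mkdir -p pics; ls
cat > h.py <<'E'
import numpy as np, cv2
from plant import ctrl
def cal(n):
    c=ctrl.calibration(n); return c
def ray(c,px):
    K=np.array([[c['fx'],0,c['cx']],[0,c['fy'],c['cy']],[0,0,1.]])
    d=cv2.undistortPoints(np.array([[px]],float),K,np.array([c['k1'],0,0,0,0.]))[0,0]
    M=np.array(c['camera_from_world']);R=M[:3,:3]
    return -R.T@M[:3,3], R.T@np.array([d[0],d[1],1.])
def onz(c,px,z,ax=2):
    o,d=ray(c,px); return o+d*(z-o[ax])/d[ax]
def proj(c,P):
    M=np.array(c['camera_from_world']);p=M[:3,:3]@np.asarray(P,float)+M[:3,3]
    x,y=p[:2]/p[2];s=1+c['k1']*(x*x+y*y)
    return np.array([c['fx']*x*s+c['cx'],c['fy']*y*s+c['cy']])
def tri(c1,p1,c2,p2):
    o1,d1=ray(c1,p1);o2,d2=ray(c2,p2)
    A=np.stack([d1,-d2],1);t=np.linalg.lstsq(A,o2-o1,rcond=None)[0]
    a,b=o1+t[0]*d1,o2+t[1]*d2
    return (a+b)/2,np.linalg.norm(a-b)
E
python3 - <<'E'
from h import *
for n in ['scene','side']:
    im=ctrl.read_camera(n);cv2.imwrite(f'pics/{n}0.png',im)
    c=cal(n);o,_=ray(c,(320,200));print(n,o.round(3),onz(c,(320,200),0).round(3),c['fx'],c['k1'])
print(ctrl.get_state())
E
```

```text
pics
scene [ 1.591 -0.028  1.111] [0.332 0.108 0.   ] 449.5424183022004 0.04100238707841754
side [0.338 0.982 0.788] [ 0.536 -0.069  0.   ] 371.1177460815664 -0.04517555225470179
{'time': 0.1, 'qpos': array([-1.31497515e+00,  2.87111659e-01,  1.57801370e+00,  2.82196691e-05,
        1.27860834e+00, -1.49992303e-01]), 'dq': array([-0.00090521, -0.00094672, -0.00363879,  0.00123877, -0.00081078,
       -0.00062595]), 'joint_efforts': array([ 1.05094234e-03, -4.07292473e+01, -2.93698204e+01, -1.61212361e-04,
        3.39420978e-03,  8.44096888e-06]), 'eef_pos': array([ 0.2663681 , -0.61963859,  0.25507153]), 'tcp_rot': array([-0.69257014, -0.14324776,  0.69263114, -0.14173491]), 'contact_force': array([-0.19878423, -0.28268907,  0.38709858]), 'wrist_torque': array([-0.02324792, -0.04044352, -0.02043049]), 'opening': 1.0029397641378814}
```

View pics/scene0.png

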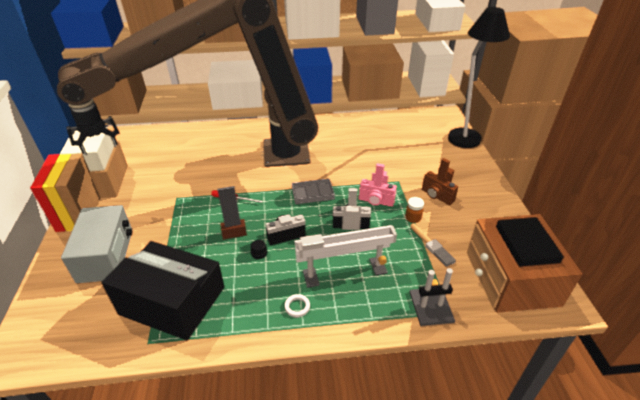

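View pics/side0.png

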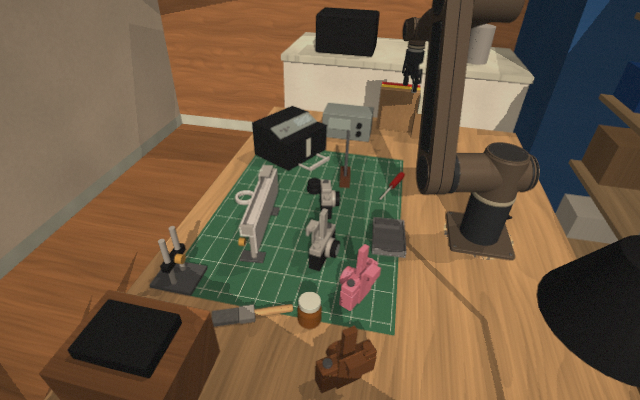

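Candidates for the carrier: grey camera with post (scene 351,213; side 322,240); no-post bystander (scene 286,228; side 327,195); pink (378,190); brown (440,183). By the description it is the grey one with a post at (351,213). The board is at (230,208), the rail at (345,243) and the tester at (165,288). I'll check in one close crop.

Run:
```python
from h import *
s=cv2.imread('pics/scene0.png')[170:300,200:410];d=cv2.imread('pics/side0.png')[100:290,225:425]
a=cv2.resize(s,None,fx=3,fy=3,interpolation=3);b=cv2.resize(d,None,fx=3,fy=3,interpolation=3)
cv2.imwrite('pics/c1.png',a);cv2.imwrite('pics/c2.png',b)
cs,cd=cal('scene'),cal('side')
for n,p,q in [('post',(353,191),(323,213)),('board',(229,188),(347,131)),('railL',(299,240),(268,170)),('railR',(393,233),(252,232)),('tester',(165,243),(308,122))]:
    print(n,*tri(cs,p,cd,q))
```

```text
post [0.47692636 0.20082202 0.15831064] 0.00343320126716645
board [ 0.47509294 -0.19702791  0.21295759] 0.011428469898531184
railL [0.68846039 0.01243335 0.15839736] 0.015022239967783
railR [0.65212045 0.29352142 0.1307217 ] 0.00981577665109947
tester [ 0.65000896 -0.37590064  0.1562315 ] 0.008915944838117607
```

View pics/c1.png

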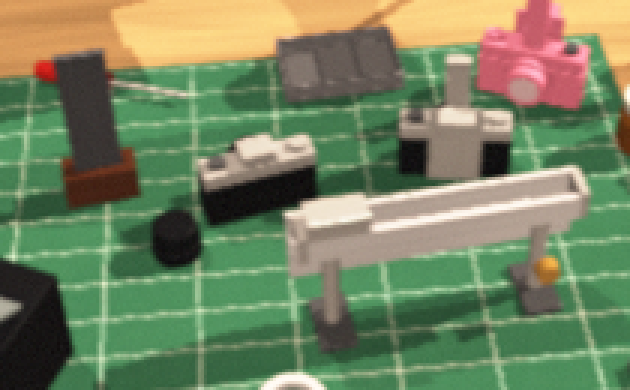

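View pics/c2.png

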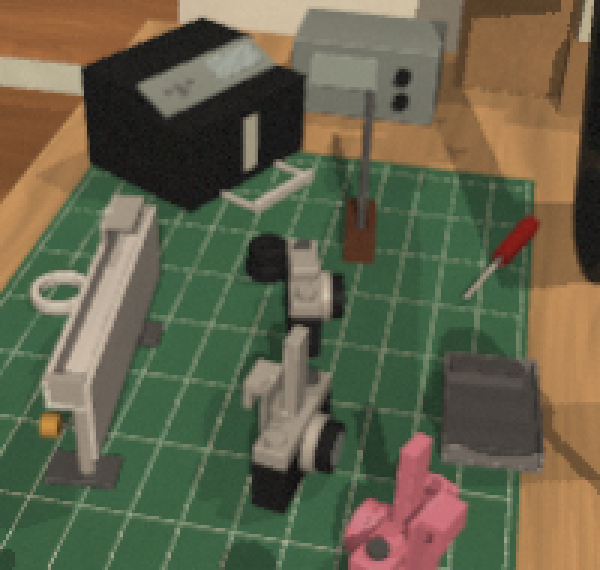

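The crops confirm it: the grey carrier has its post and its hook towards +x, and the rail has the keeper at its -y end. The tester window faces (-x,+y), with a white kerb in front. Next are views from above.

Run:
```python
from h import *
from scipy.spatial.transform import Rotation as R
s=ctrl.get_state();r=R.from_quat(s['tcp_rot']);print(r.as_matrix().round(3))
c=cal('wrist');M=np.array(c['camera_from_world']);o,d=ray(c,(320,200));print(o,d,c['fx'],M[:3,:3].round(2))
```

```text
[[-0.001  0.395 -0.919]
 [ 0.002 -0.919 -0.395]
 [-1.    -0.002 -0.   ]]
[ 0.33346046 -0.59125341  0.37244667] [-0.27003665 -0.10945601 -0.95662371] 336.4657137055422 [[ 0.39 -0.92 -0.  ]
 [-0.88 -0.38  0.29]
 [-0.27 -0.11 -0.96]]
```

Request:
play_rows([
  {"delta_pos":[0,0,0.1],"delta_rot":[0,0,0],"claw":85},
  {"delta_pos":[0,0,0.195],"delta_rot":[0,0,0.1],"claw":85},
  {"delta_pos":[0,0,0.195],"delta_rot":[0,0,0.1],"claw":85},
  {"delta_pos":[0.25,0.62,0.195],"delta_rot":[0,0,0.372],"claw":85},
  {"delta_pos":[0.25,0.62,0.195],"delta_rot":[0,0,0.372],"claw":85},
  {"delta_pos":[0.25,0.62,0.195],"delta_rot":[0,0,0.372],"claw":85},
  {"delta_pos":[0.25,0.62,0.195],"delta_rot":[0,0,0.372],"claw":85},
  {"delta_pos":[0.25,0.62,0.195],"delta_rot":[0,0,0.372],"claw":85},
  {"delta_pos":[0.25,0.62,0.195],"delta_rot":[0,0,0.372],"claw":85},
  {"delta_pos":[0.25,0.62,0.195],"delta_rot":[0,0,0.372],"claw":85},
  {"delta_pos":[0.25,0.62,0.195],"delta_rot":[0,0,0.372],"claw":85},
  {"delta_pos":[0.25,0.62,0.195],"delta_rot":[0,0,0.372],"claw":85},
  {"delta_pos":[0.25,0.62,0.195],"delta_rot":[0,0,0.372],"claw":85},
  {"delta_pos":[0.25,0.62,0.195],"delta_rot":[0,0,0.372],"claw":85},
  {"delta_pos":[0.25,0.62,0.195],"delta_rot":[0,0,0.372],"claw":85},
  {"delta_pos":[0.25,0.62,0.195],"delta_rot":[0,0,0.372],"claw":85},
  {"delta_pos":[0.25,0.62,0.195],"delta_rot":[0,0,0.372],"claw":85},
  {"delta_pos":[0.25,0.62,0.195],"delta_rot":[0,0,0.372],"claw":85},
  {"delta_pos":[0.25,0.62,0.195],"delta_rot":[0,0,0.372],"claw":85},
  {"delta_pos":[0.25,0.62,0.195],"delta_rot":[0,0,0.372],"claw":85},
])

```text
time: 1.77
eef_pos: [0.5173, 0.0057, 0.4503]
tcp_rot: [0.498, 0.504, -0.497, 0.502]
contact_force: [-0.4, -0.7, 0.3]
opening: 0.995
```

Run:
```python
from h import *
import pickle
print(ctrl.get_state()['eef_pos'])
c=cal('wrist');im=ctrl.read_camera('wrist');cv2.imwrite('pics/w1.png',im);pickle.dump(c,open('w1.pkl','wb'))
cv2.imwrite('pics/w1b.png',cv2.resize(im,(800,500),interpolation=3))
```

```text
[0.51732541 0.00567628 0.45028418]
```

View pics/w1b.png

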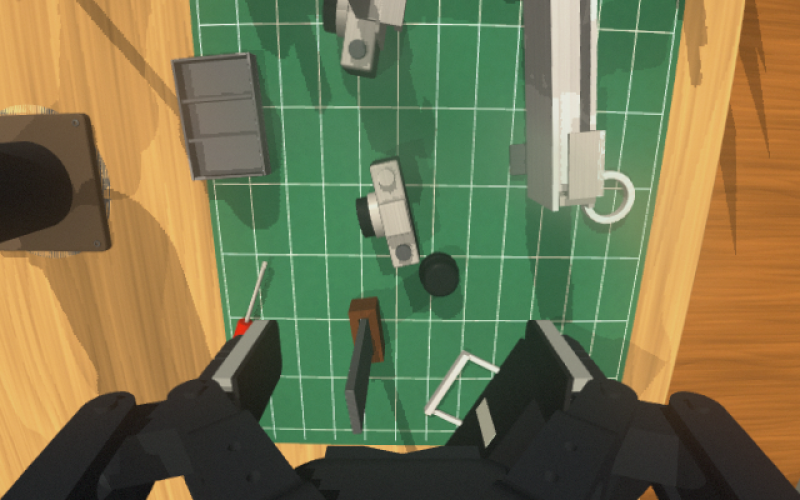

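View 5 (wrist): board at (355,375), block (370,330), kerb corners (464,353)–(429,412), keeper (587,168). I'll move to +y to see the carrier and the rail.

Request:
play_rows([
  {"delta_pos":[0.03,0.2,-0.02],"delta_rot":[0,0,0],"claw":85},
  {"delta_pos":[0.03,0.2,-0.02],"delta_rot":[0,0,0],"claw":85},
  {"delta_pos":[0.03,0.2,-0.02],"delta_rot":[0,0,0],"claw":85},
  {"delta_pos":[0.03,0.2,-0.02],"delta_rot":[0,0,0],"claw":85},
  {"delta_pos":[0.03,0.2,-0.02],"delta_rot":[0,0,0],"claw":85},
  {"delta_pos":[0.03,0.2,-0.02],"delta_rot":[0,0,0],"claw":85},
  {"delta_pos":[0.03,0.2,-0.02],"delta_rot":[0,0,0],"claw":85},
  {"delta_pos":[0.03,0.2,-0.02],"delta_rot":[0,0,0],"claw":85},
])

```text
time: 2.48
eef_pos: [0.5471, 0.203, 0.4294]
tcp_rot: [0.497, 0.503, -0.498, 0.501]
contact_force: [-0.1, -0.6, -0.3]
opening: 0.994
```

Run:
```python
from h import *
import pickle
print(ctrl.get_state()['eef_pos'])
c=cal('wrist');im=ctrl.read_camera('wrist');cv2.imwrite('pics/w2.png',im);pickle.dump(c,open('w2.pkl','wb'))
cv2.imwrite('pics/w2b.png',cv2.resize(im[:300,190:590],(800,600),interpolation=3))
```

```text
[0.54705708 0.20300571 0.42936329]
```

View pics/w2b.png

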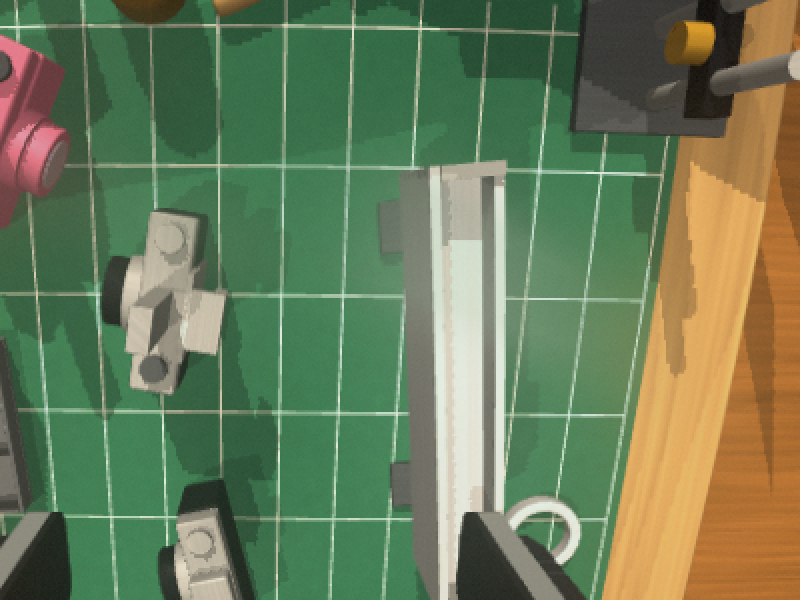

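View 6: carrier post top at crop (141,328), hook arm (205,320), the carrier's dials at (170,238) and (153,368). The rail lip runs from crop (435,168) to (449,580).

```bash
cat > meas.py <<'E'
from h import *
import pickle
c1=pickle.load(open('w1.pkl','rb'));c2=pickle.load(open('w2.pkl','rb'))
f=lambda u,v:(190+(u+.5)/2-.5,(v+.5)/2-.5)
g1=cv2.cvtColor(cv2.imread('pics/w1.png'),6).astype(float);g2=cv2.cvtColor(cv2.imread('pics/w2.png'),6).astype(float)
# lip front edge: strongest dark->light in a band, subpixel
def edge(g,v,lo,hi):
    p=g[v-1:v+2].mean(0);d=np.diff(cv2.GaussianBlur(p[None],(5,1),1)[0]);i=lo+np.argmax(d[lo:hi]);w=d[i-1:i+2];return i+.5+(w[2]-w[0])/(2*(2*w[1]-w[0]-w[2]))
P=[]
for v in range(100,250,15):
    e=edge(g2,v,396,418);P.append(onz(c2,(e,v),.15))
P=np.array(P);k=np.polyfit(P[:,1],P[:,0],1);print('lip front x=',k,'res',(P[:,0]-np.polyval(k,P[:,1])).std(),'yaw',np.degrees(-np.arctan(k[0])))
print('rail +y end', onz(c2,f(440,168),.15).round(4))
print('lip rear',onz(c2,f(441,300),.15), 'lipfront',onz(c2,f(431,300),.15))
for n,p in [('kp+y L',(571,132)),('kp+yR',(605,130)),('kp-yL',(566,207)),('kp-yR',(602,205))]:
    print(n,onz(c1,((p[0]+.5)/1.25-.5,(p[1]+.5)/1.25-.5),.17).round(4))
for p in [(134,307),(155,305),(148,351),(127,348),(141,328)]: print('post',onz(c2,f(*p),.165).round(4))
for p in [(170,238),(153,368)]: print('dial',onz(c2,f(*p),.083).round(4))
for p in [(226,292),(216,355)]: print('arm',onz(c2,f(*p),.108).round(4))
s,d=cal('scene'),cal('side')
print(tri(s,(353,189),d,(323.5,210)))
E
python3 meas.py
```

```text
lip front x= [-0.1038527   0.66856073] res 7.54760642688901e-05 yaw 5.929066887879716
rail +y end [0.6445 0.293  0.15  ]
lip rear [0.65080261 0.21831488 0.15      ] lipfront [0.64483646 0.21823378 0.15      ]
kp+y L [0.6721 0.0739 0.17  ]
kp+yR [0.7042 0.0765 0.17  ]
kp-yL [0.6754 0.0034 0.17  ]
kp-yR [0.7108 0.006  0.17  ]
post [0.4717 0.2148 0.165 ]
post [0.4838 0.216  0.165 ]
post [0.4787 0.1891 0.165 ]
post [0.4665 0.1908 0.165 ]
post [0.4752 0.2027 0.165 ]
dial [0.482  0.2487 0.083 ]
dial [0.4673 0.1581 0.083 ]
arm [0.5211 0.2159 0.108 ]
arm [0.5141 0.1738 0.108 ]
(array([0.47654719, 0.19998922, 0.16742977]), np.float64(0.004980312884053422))
```

Request:
play_rows([
  {"delta_pos":[-0.072,0,-0.1],"delta_rot":[0,0,-0.053],"claw":60},
  {"delta_pos":[-0.072,0,-0.18],"delta_rot":[0,0,-0.053],"claw":60},
  {"delta_pos":[-0.072,0,-0.18],"delta_rot":[0,0,-0.053],"claw":60},
  {"delta_pos":[-0.072,0,-0.18],"delta_rot":[0,0,-0.053],"claw":60},
  {"delta_pos":[-0.072,0,-0.18],"delta_rot":[0,0,-0.053],"claw":60},
  {"delta_pos":[-0.072,0,-0.18],"delta_rot":[0,0,-0.053],"claw":60},
  {"delta_pos":[-0.072,0,-0.21],"delta_rot":[0,0,-0.053],"claw":60},
  {"delta_pos":[-0.072,0,-0.24],"delta_rot":[0,0,-0.053],"claw":60},
  {"delta_pos":[-0.072,0,-0.26],"delta_rot":[0,0,-0.053],"claw":60},
  {"delta_pos":[-0.072,0,-0.274],"delta_rot":[0,0,-0.053],"claw":60},
  {"delta_pos":[-0.072,0,-0.274],"delta_rot":[0,0,-0.053],"claw":60},
  {"delta_pos":[-0.072,0,-0.274],"delta_rot":[0,0,-0.053],"claw":60},
  {"delta_pos":[-0.072,0,-0.274],"delta_rot":[0,0,-0.053],"claw":60},
], newtons=60)

```text
time: 3.62
eef_pos: [0.4773, 0.2023, 0.1586]
tcp_rot: [0.539, 0.459, -0.537, 0.458]
contact_force: [0.9, -0.0, 0.3]
opening: 0.703
```

Run:
```python
from h import *
s=ctrl.get_state();print(s['eef_pos'],s['opening'],s['contact_force'])
im=ctrl.read_camera('wrist')[120:400,120:520];sd=ctrl.read_camera('side')[180:290,260:420]
a=cv2.resize(im,(500,350));b=cv2.resize(sd,(300,206),interpolation=3)
o=np.zeros((350,800,3),np.uint8);o[:,:500]=a;o[:206,500:]=b;cv2.imwrite('pics/g1.png',o)
```

```text
[0.4772896  0.20225017 0.15855133] 0.7026818455065794 [ 0.9192041  -0.01644996  0.29632829]
```

View pics/g1.png

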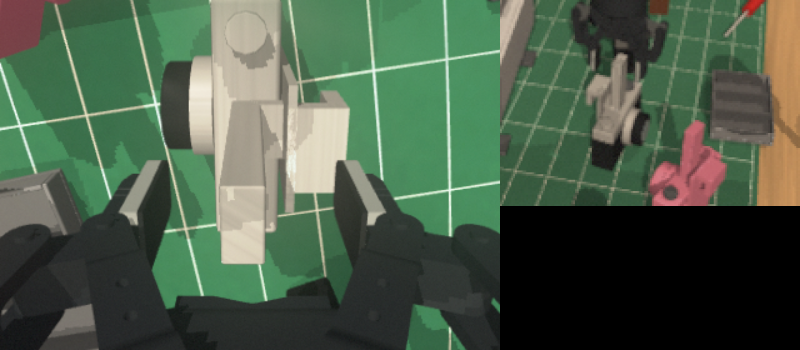

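The post stands between the fingers (crop 242,225), with the yaw aligned. Closing now.

Run:
```python
from h import *
c=cal('wrist')
for p in [(221,187),(265,185),(265,263),(222,263)]: print(onz(c,(120+p[0]*.8,120+p[1]*.8),.165))
print(ctrl.get_state()['eef_pos'])
```

```text
[0.4695711  0.21625627 0.165     ]
[0.4824615  0.21484272 0.165     ]
[0.47835182 0.18760184 0.165     ]
[0.46497679 0.1897578  0.165     ]
[0.47687512 0.20251695 0.15829727]
```

Request:
play_rows([
  {"delta_pos":[0,0,-0.003],"delta_rot":[0,0,0],"claw":40},
  {"delta_pos":[0,0,-0.003],"delta_rot":[0,0,0],"claw":25},
  {"delta_pos":[0,0,-0.003],"delta_rot":[0,0,0],"claw":5},
  {"delta_pos":[0,0,-0.003],"delta_rot":[0,0,0],"claw":5},
  {"delta_pos":[0,0,-0.003],"delta_rot":[0,0,0],"claw":5},
  {"delta_pos":[0,0,-0.003],"delta_rot":[0,0,0],"claw":5},
  {"delta_pos":[0,0,-0.003],"delta_rot":[0,0,0],"claw":5},
  {"delta_pos":[0,0,-0.003],"delta_rot":[0,0,0],"claw":5},
  {"delta_pos":[0,0,-0.003],"delta_rot":[0,0,0],"claw":5},
  {"delta_pos":[0,0,-0.003],"delta_rot":[0,0,0],"claw":5},
], newtons=60)

```text
time: 4.55
eef_pos: [0.4768, 0.2026, 0.1556]
tcp_rot: [0.539, 0.459, -0.537, 0.458]
contact_force: [-4.5, -0.2, 4.1]
opening: 0.157
```

Request:
play_rows([
  {"delta_pos":[0,0,0.03],"delta_rot":[0,0,0],"claw":5},
  {"delta_pos":[0,0,0.06],"delta_rot":[0,0,0],"claw":5},
  {"delta_pos":[0,0,0.1],"delta_rot":[0,0,0],"claw":5},
  {"delta_pos":[0,0,0.1],"delta_rot":[0,0,0.02],"claw":5},
  {"delta_pos":[0,0,0.1],"delta_rot":[0,0,0.05],"claw":5},
  {"delta_pos":[0.03,-0.005,0.1],"delta_rot":[0,0,0.086],"claw":5},
  {"delta_pos":[0.06,-0.01,0.1],"delta_rot":[0,0,0.086],"claw":5},
  {"delta_pos":[0.09,-0.015,0.1],"delta_rot":[0,0,0.086],"claw":5},
  {"delta_pos":[0.12,-0.02,0.1],"delta_rot":[0,0,0.086],"claw":5},
  {"delta_pos":[0.14,-0.02,0.1],"delta_rot":[0,0,0.086],"claw":5},
  {"delta_pos":[0.147,-0.02,0.1],"delta_rot":[0,0,0.086],"claw":5},
  {"delta_pos":[0.147,-0.02,0.1],"delta_rot":[0,0,0.086],"claw":5},
  {"delta_pos":[0.147,-0.02,0.1],"delta_rot":[0,0,0.086],"claw":5},
  {"delta_pos":[0.147,-0.02,0.1],"delta_rot":[0,0,0.086],"claw":5},
])

```text
time: 5.72
eef_pos: [0.6223, 0.1828, 0.2541]
tcp_rot: [0.471, 0.528, -0.471, 0.526]
contact_force: [0.3, -0.2, -5.6]
opening: 0.157
```

Run:
```python
from h import *
import pickle
from scipy.spatial.transform import Rotation as R
s=ctrl.get_state();print(s['eef_pos'],s['opening'],s['contact_force'],R.from_quat(s['tcp_rot']).as_matrix().round(3))
c=cal('wrist');im=ctrl.read_camera('wrist');cv2.imwrite('pics/w3.png',im);pickle.dump(c,open('w3.pkl','wb'))
cv2.imwrite('pics/w3b.png',cv2.resize(im[60:360,200:600],(800,600),interpolation=3))
g=s['eef_pos']-[0,0,.0106];rx=np.array([.9947,.1033,0]);print('hook est px',proj(c,g+.029*rx+[0,0,-.037]),'home px',proj(c,[.6683,.0314,.15]))
```

```text
[0.62232388 0.18284604 0.25410703] 0.15713864032781366 [ 0.25380392 -0.20292005 -5.62020028] [[-0.002  0.994  0.111]
 [ 0.002  0.111 -0.994]
 [-1.    -0.002 -0.002]]
hook est px [376.83130721 241.35189656] home px [356.6015101  383.31177906]
```

View pics/w3b.png

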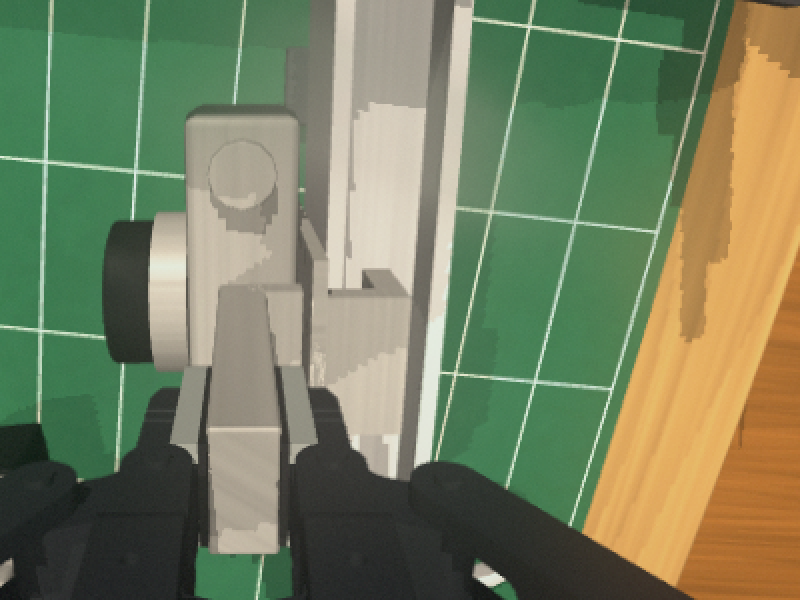

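View 8: the carrier is gripped and its yaw matches the rail. The arm's +y edge runs (328,293)–(410,296), and the lip strip lies at columns 331–347 near row 270.

Run:
```python
from h import *
import pickle
c=pickle.load(open('w3.pkl','rb'));f=lambda u,v:(200+(u+.5)/2-.5,60+(v+.5)/2-.5)
rx=np.array([.9947,.1033,0]);ry=np.array([-.1033,.9947,0])
def q(n,p,z):
    P=onz(c,f(*p),z);print(n,P.round(4),'across',round(P@rx*1000,1),'along',round(P@ry*1000,1))
zt=.2435-.037
q('arm L',(328,293),zt);q('arm R',(410,297),zt);q('arm R low',(399,434),zt)
q('mouth: tongue front top',(363,272),zt-.008);q('tongue rear corner',(410,292),zt)
for p in [(334,20),(354,20),(330,270),(347,270)]: q('lip',p,.15)
q('tongue tip rear?',(394,270),zt-.028)
g=np.array([.6223,.1828,0]);print('hook est across',g@rx*1000+29,'along',g@ry*1000)
h=np.array([.6683,.0314,0]);print('home',h@rx*1000,h@ry*1000)
for p in [(210,428),(278,426),(280,550),(213,552)]: q('post',p,.2635)
```

```text
arm L [0.6413 0.2045 0.2065] across 659.0 along 137.2
arm R [0.6627 0.2058 0.2065] across 680.4 along 136.3
arm R low [0.667  0.1661 0.2065] across 680.6 along 96.3
mouth: tongue front top [0.6511 0.209  0.1985] across 669.3 along 140.6
tongue rear corner [0.6624 0.2072 0.2065] across 680.3 along 137.6
lip [0.6397 0.2758 0.15  ] across 664.8 along 208.2
lip [0.6459 0.2765 0.15  ] across 671.0 along 208.3
lip [0.6501 0.1955 0.15  ] across 666.9 along 127.3
lip [0.6559 0.1962 0.15  ] across 672.7 along 127.4
tongue tip rear? [0.6646 0.2053 0.1785] across 682.2 along 135.6
hook est across 666.88505 along 117.54757
home 668.00163 -37.80181
post [0.6146 0.1943 0.2635] across 631.4 along 129.8
post [0.6267 0.1961 0.2635] across 643.6 along 130.3
post [0.6305 0.1694 0.2635] across 644.7 along 103.4
post [0.6177 0.1675 0.2635] across 631.7 along 102.8
```

Run:
```python
from h import *
import pickle
c=pickle.load(open('w3.pkl','rb'));g=cv2.cvtColor(cv2.imread('pics/w3.png'),6).astype(float)
rx=np.array([.9947,.1033,0])
for v in range(20,205,15):
    p=g[v-1:v+2].mean(0);d=np.diff(cv2.GaussianBlur(p[None],(3,1),.7)[0])
    i=355+np.argmax(d[355:375]);j=i+4+np.argmin(d[i+4:i+14])
    A,B=onz(c,(i+.5,v),.15),onz(c,(j+.5,v),.15);print(v,i,j,round(A[1],3),(A@rx*1000).round(1),(B@rx*1000).round(1))
```

```text
20 374 378 0.305 668.4 670.8
35 373 383 0.296 668.1 674.2
50 367 377 0.287 664.8 671.0
65 367 377 0.279 665.1 671.4
80 366 376 0.27 664.9 671.1
95 366 375 0.261 665.2 670.9
110 365 375 0.251 665.0 671.4
125 365 374 0.242 665.3 671.2
140 364 373 0.232 665.1 671.0
155 364 372 0.223 665.5 670.8
170 363 372 0.213 665.3 671.3
185 363 371 0.202 665.7 671.2
200 356 369 0.191 661.3 670.3
```

Request:
play_rows([
  {"delta_pos":[0.0022,0,0],"delta_rot":[0,0,0],"claw":5},
  {"delta_pos":[0.0022,0,-0.01],"delta_rot":[0,0,0],"claw":5},
  {"delta_pos":[0.0022,0,-0.018],"delta_rot":[0,0,0],"claw":5},
  {"delta_pos":[0.0022,0,-0.024],"delta_rot":[0,0,0],"claw":5},
  {"delta_pos":[0.0022,0,-0.028],"delta_rot":[0,0,0],"claw":5},
  {"delta_pos":[0.0022,0,-0.032],"delta_rot":[0,0,0],"claw":5},
  {"delta_pos":[0.0022,0,-0.032],"delta_rot":[0,0,0],"claw":5},
])

```text
time: 6.35
eef_pos: [0.624, 0.1828, 0.221]
tcp_rot: [0.471, 0.528, -0.472, 0.526]
contact_force: [-0.2, 0.6, -6.4]
opening: 0.155
```

Request:
play_rows([
  {"delta_pos":[0,0,-0.004],"delta_rot":[0,0,0],"claw":5},
  {"delta_pos":[0,0,-0.008],"delta_rot":[0,0,0],"claw":5},
  {"delta_pos":[0,0,-0.012],"delta_rot":[0,0,0],"claw":5},
  {"delta_pos":[0,0,-0.012],"delta_rot":[0,0,0],"claw":5},
])

```text
time: 6.68
eef_pos: [0.6234, 0.1827, 0.2077]
tcp_rot: [0.47, 0.529, -0.472, 0.525]
contact_force: [-0.2, 0.8, -5.2]
opening: 0.155
```

Request:
play_rows([
  {"delta_pos":[0.0006,0,-0.002],"delta_rot":[0,0,0],"claw":5},
  {"delta_pos":[0.0006,0,-0.003],"delta_rot":[0,0,0],"claw":5},
  {"delta_pos":[0.0006,0,-0.003],"delta_rot":[0,0,0],"claw":5},
])

```text
time: 6.93
eef_pos: [0.6244, 0.1828, 0.2058]
tcp_rot: [0.471, 0.529, -0.472, 0.526]
contact_force: [-2.5, 0.2, -1.4]
opening: 0.154
```

Request:
play_rows([
  {"delta_pos":[0.001,-0.01,0.001],"delta_rot":[0,0,0],"claw":5},
  {"delta_pos":[0.003,-0.03,0.001],"delta_rot":[0,0,0],"claw":5},
  {"delta_pos":[0.005,-0.05,0.001],"delta_rot":[0,0,0],"claw":5},
  {"delta_pos":[0.0073,-0.07,0.001],"delta_rot":[0,0,0],"claw":5},
  {"delta_pos":[0.0094,-0.09,0.001],"delta_rot":[0,0,0],"claw":5},
  {"delta_pos":[0.0114,-0.11,0.001],"delta_rot":[0,0,0],"claw":5},
  {"delta_pos":[0.013,-0.125,0.001],"delta_rot":[0,0,0],"claw":5},
  {"delta_pos":[0.0145,-0.14,0.001],"delta_rot":[0,0,0],"claw":5},
  {"delta_pos":[0.015,-0.145,0.001],"delta_rot":[0,0,0],"claw":5},
  {"delta_pos":[0.015,-0.145,0.001],"delta_rot":[0,0,0],"claw":5},
])

```text
time: 7.77
eef_pos: [0.6395, 0.0364, 0.2067]
tcp_rot: [0.471, 0.528, -0.472, 0.525]
contact_force: [0.6, -1.0, -4.3]
opening: 0.155
```

Request:
play_rows([
  {"delta_pos":[0.0003,-0.003,0],"delta_rot":[0,0,0],"claw":5},
  {"delta_pos":[0.0005,-0.005,0],"delta_rot":[0,0,0],"claw":5},
  {"delta_pos":[0.0005,-0.005,0],"delta_rot":[0,0,0],"claw":5},
])

```text
time: 8.02
eef_pos: [0.64, 0.0317, 0.2066]
tcp_rot: [0.471, 0.528, -0.472, 0.525]
contact_force: [-0.6, 1.0, -5.9]
opening: 0.153
```

Request:
play_rows([
  {"delta_pos":[0.0002,-0.002,-0.0005],"delta_rot":[0,0,0],"claw":5},
  {"delta_pos":[0.0003,-0.003,-0.0005],"delta_rot":[0,0,0],"claw":5},
  {"delta_pos":[0.0003,-0.003,-0.0005],"delta_rot":[0,0,0],"claw":5},
])

```text
time: 8.27
eef_pos: [0.6402, 0.0293, 0.206]
tcp_rot: [0.471, 0.529, -0.472, 0.525]
contact_force: [-0.7, 0.7, -5.0]
opening: 0.156
```

Request:
play_rows([
  {"delta_pos":[0.0002,-0.002,0],"delta_rot":[0,0,0],"claw":5},
  {"delta_pos":[0.0003,-0.003,0],"delta_rot":[0,0,0],"claw":5},
  {"delta_pos":[0.0003,-0.003,0],"delta_rot":[0,0,0],"claw":5},
])

```text
time: 8.52
eef_pos: [0.6402, 0.0286, 0.2062]
tcp_rot: [0.472, 0.53, -0.471, 0.524]
contact_force: [-1.3, 5.7, -4.0]
opening: 0.16
```

Request:
play_rows([
  {"delta_pos":[0,-0.003,-0.001],"delta_rot":[0,0,0],"claw":5},
  {"delta_pos":[0,-0.003,-0.002],"delta_rot":[0,0,0],"claw":5},
  {"delta_pos":[0,-0.003,-0.002],"delta_rot":[0,0,0],"claw":5},
])

```text
time: 8.77
eef_pos: [0.6403, 0.0283, 0.206]
tcp_rot: [0.473, 0.532, -0.469, 0.523]
contact_force: [-2.5, 7.1, 1.3]
opening: 0.157
```

Request:
play_rows([
  {"delta_pos":[0,0,0],"delta_rot":[0,0,0],"claw":17},
  {"delta_pos":[0,0,0],"delta_rot":[0,0,0],"claw":20},
  {"delta_pos":[0,0,0],"delta_rot":[0,0,0],"claw":25},
  {"delta_pos":[0,0,0],"delta_rot":[0,0,0],"claw":35},
  {"delta_pos":[0,0,0],"delta_rot":[0,0,0],"claw":50},
  {"delta_pos":[0,0,0],"delta_rot":[0,0,0],"claw":50},
  {"delta_pos":[0,0,0],"delta_rot":[0,0,0],"claw":50},
  {"delta_pos":[-0.003,0,0.01],"delta_rot":[0,0,0],"claw":50},
  {"delta_pos":[-0.003,0,0.03],"delta_rot":[0,0,0],"claw":50},
  {"delta_pos":[-0.003,0,0.06],"delta_rot":[0,0,0],"claw":50},
  {"delta_pos":[0,0,0.1],"delta_rot":[0,0,0],"claw":50},
  {"delta_pos":[0,0,0.14],"delta_rot":[0,0,0],"claw":50},
  {"delta_pos":[0,0.02,0.18],"delta_rot":[0,0,0],"claw":60},
  {"delta_pos":[-0.02,0.02,0.2],"delta_rot":[0,0,0],"claw":60},
  {"delta_pos":[-0.04,0.02,0.2],"delta_rot":[0,0,0],"claw":60},
  {"delta_pos":[-0.04,0.02,0.2],"delta_rot":[0,0,0],"claw":60},
])

```text
time: 10.1
eef_pos: [0.5987, 0.0488, 0.4107]
tcp_rot: [0.474, 0.53, -0.467, 0.525]
contact_force: [0.8, 0.4, 0.2]
opening: 0.702
```

Run:
```python
from h import *
import pickle
s=ctrl.get_state();print(s['eef_pos'],s['opening'],s['contact_force'])
c=cal('wrist');im=ctrl.read_camera('wrist');cv2.imwrite('pics/w4.png',im);pickle.dump(c,open('w4.pkl','wb'))
a=cv2.resize(im,(800,500),interpolation=3);cv2.imwrite('pics/w4b.png',a)
cv2.imwrite('pics/side4.png',ctrl.read_camera('side'));cv2.imwrite('pics/scene4.png',ctrl.read_camera('scene'))
```

```text
[0.5987132  0.04883536 0.41070232] 0.7019089408795711 [0.78435142 0.42598261 0.1579528 ]
```

View pics/w4b.png

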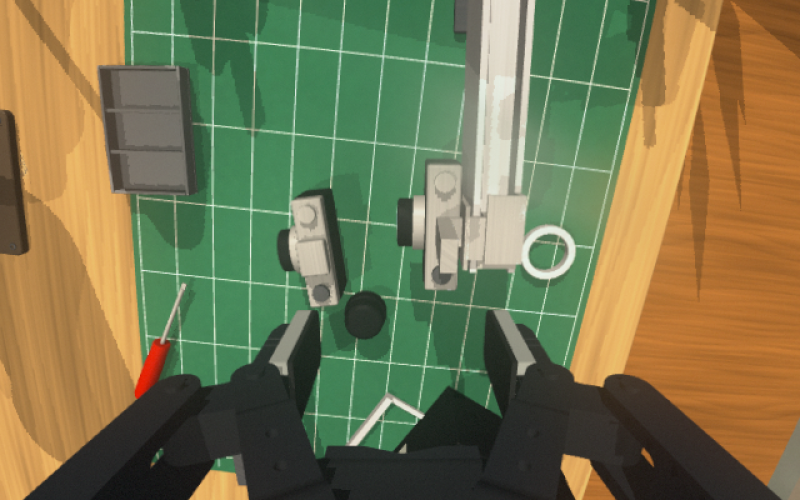

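View 9: the released carrier hangs at the stop end, hook under the keeper (440,225 / 505,230), and everything else is unmoved. Now I look at the board and the tester from near.

Request:
play_rows([
  {"delta_pos":[-0.08,-0.2,0.02],"delta_rot":[0,0,-0.03],"claw":50},
  {"delta_pos":[-0.08,-0.2,0.02],"delta_rot":[0,0,-0.03],"claw":50},
  {"delta_pos":[-0.08,-0.2,0.02],"delta_rot":[0,0,-0.03],"claw":50},
  {"delta_pos":[-0.08,-0.2,0.02],"delta_rot":[0,0,-0.03],"claw":50},
  {"delta_pos":[-0.08,-0.2,0.02],"delta_rot":[0,0,-0.03],"claw":50},
  {"delta_pos":[-0.08,-0.2,0.02],"delta_rot":[0,0,-0.03],"claw":50},
  {"delta_pos":[-0.08,-0.2,0.02],"delta_rot":[0,0,-0.03],"claw":50},
  {"delta_pos":[-0.08,-0.2,0.02],"delta_rot":[0,0,-0.03],"claw":50},
])

```text
time: 10.92
eef_pos: [0.5205, -0.1521, 0.4243]
tcp_rot: [0.498, 0.509, -0.493, 0.499]
contact_force: [-0.1, -0.3, -0.7]
opening: 0.587
```

Run:
```python
from h import *
import pickle
s=ctrl.get_state();print(s['eef_pos'],s['opening'])
c=cal('wrist');im=ctrl.read_camera('wrist');cv2.imwrite('pics/w5.png',im);pickle.dump(c,open('w5.pkl','wb'))
cv2.imwrite('pics/w5b.png',cv2.resize(im[100:370,210:570],(800,600),interpolation=3))
print([proj(c,p).round() for p in ([.475,-.2,.206],[.62,-.3,.12])])
```

```text
[ 0.52047656 -0.1521479   0.42430571] 0.5871958623628422
[array([279., 219.]), array([393., 268.])]
```

View pics/w5b.png

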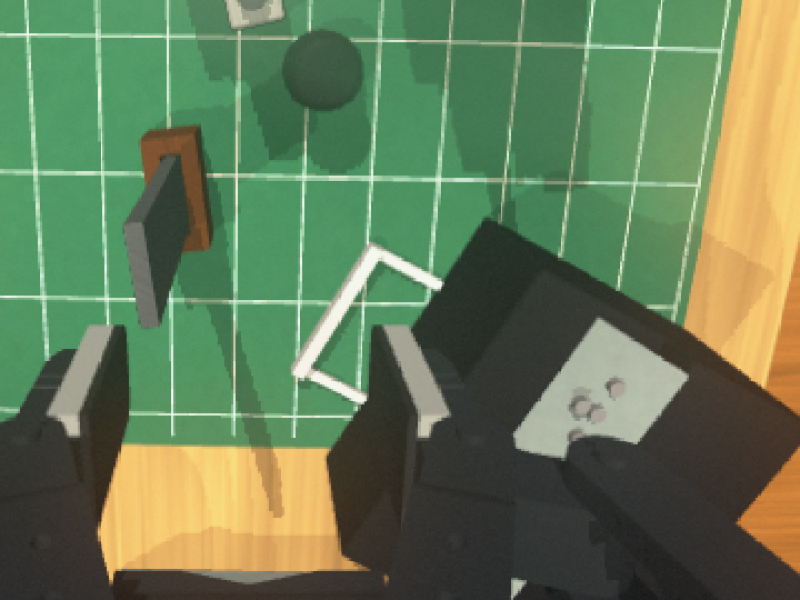

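View 10: board top face quad (125,226),(145,222),(160,322),(141,327). Kerb inner edge (381,252)–(308,372). Tester front foot edge (488,220)–(328,460), top front corners (541,268) and (343,555).

Run:
```python
from h import *
import pickle
c=pickle.load(open('w5.pkl','rb'));f=lambda u,v:(210+(u+.5)/2.2222-.5,100+(v+.5)/2.2222-.5)
def q(n,p,z): P=onz(c,f(*p),z);print(n,P.round(4));return P
B=[q('board',p,.206) for p in [(125,226),(145,222),(160,322),(141,327)]]
print('ctr',np.mean(B,0),'yaw',np.degrees(np.arctan2(-(B[0]+B[1]-B[2]-B[3])[0],(B[0]+B[1]-B[2]-B[3])[1])))
for p in [(141,133),(200,126),(212,247),(190,252)]: q('block',p,.045)
def yaw(a,b): d=a-b;return np.degrees(np.arctan2(-d[0],d[1]))
k1,k2=q('kerb in',(381,252),.014),q('kerb in',(308,372),.014);print(yaw(k1,k2))
b1,b2=q('bot',(488,220),0),q('bot',(328,460),0);print(yaw(b1,b2),np.linalg.norm(b1-b2))
t1,t2=q('top',(541,268),.12),q('top',(343,555),.12);print(yaw(t1,t2),np.linalg.norm(t1-t2),(t1+t2)/2,(b1+b2)/2)
c1=pickle.load(open('w1.pkl','rb'))
d=(b1-b2)/np.linalg.norm(b1-b2);tx=np.array([d[1],-d[0],0]);print('tx',tx)
print('kerb-face dist',(b1-k1)@tx,(t1-k1)@tx, 'kerb along mid',((k1+k2)/2-(b1+b2)/2)@d)
cs=cal('side');im=cv2.imread('pics/side4.png')
# window: white strip centroid on face in side view
print('side px window pred',proj(cs,(b1+b2)/2+[0,0,.02]),proj(cs,(b1+b2)/2+[0,0,.1]))
m=cv2.inRange(im[130:165,295:322],(120,120,120),(255,255,255));n,l,st,ce=cv2.connectedComponentsWithStats(m);print(st[1:],ce[1:]+[295,130])
```

```text
board [ 0.4612 -0.1806  0.206 ]
board [ 0.4707 -0.1785  0.206 ]
board [ 0.4769 -0.2292  0.206 ]
board [ 0.4675 -0.2321  0.206 ]
ctr [ 0.46908912 -0.20512107  0.206     ] yaw 6.954739177629625
block [ 0.4459 -0.1629  0.045 ]
block [ 0.4856 -0.1576  0.045 ]
block [ 0.4939 -0.2425  0.045 ]
block [ 0.4785 -0.2465  0.045 ]
kerb in [ 0.6182 -0.2543  0.014 ]
kerb in [ 0.5677 -0.3541  0.014 ]
-26.8771835199707
bot [ 0.7007 -0.232   0.    ]
bot [ 0.589  -0.4428  0.    ]
-27.921145784549196 0.23852528015995628
top [ 0.6962 -0.2281  0.12  ]
top [ 0.5877 -0.4382  0.12  ]
-27.317717477165633 0.23645222803013075 [ 0.6419506  -0.33315197  0.12      ] [ 0.64481799 -0.33739992  0.        ]
tx [ 0.88359287 -0.46825595  0.        ]
kerb-face dist 0.06241323398472347 0.0566453903193898 kerb along mid 0.005066970262958374
side px window pred [307.57939897 155.33420174] [307.68877949 138.03704898]
[[12  9  3 17 47]
 [22 24  5  3  9]
 [19 30  8  5 23]
 [ 5 34  2  1  2]] [[307.9787234  147.0212766 ]
 [319.22222222 154.88888889]
 [318.30434783 162.69565217]
 [300.5        164.        ]]
```

```bash
cat > plan.py <<'E'
from h import *
from scipy.spatial.transform import Rotation as R
s=ctrl.get_state();p=s['eef_pos'];r=R.from_quat(s['tcp_rot']);m=r.as_matrix()
print(p,'tool y yaw',np.degrees(np.arctan2(m[1,1],m[0,1])),m[:,0].round(4))
E
python3 plan.py
```

```text
[ 0.52067558 -0.15130899  0.42441038] tool y yaw 1.0547605678826917 [-0.0058  0.0152 -0.9999]
```

Request:
play_rows([
  {"delta_pos":[-0.03,-0.03,-0.05],"delta_rot":[-0.005,-0.002,0.033],"claw":50},
  {"delta_pos":[-0.0517,-0.0537,-0.1],"delta_rot":[-0.005,-0.002,0.033],"claw":50},
  {"delta_pos":[-0.0517,-0.0537,-0.14],"delta_rot":[-0.005,-0.002,0.033],"claw":50},
  {"delta_pos":[-0.0517,-0.0537,-0.16],"delta_rot":[-0.005,-0.002,0.033],"claw":50},
  {"delta_pos":[-0.0517,-0.0537,-0.17],"delta_rot":[-0.005,-0.002,0.033],"claw":50},
  {"delta_pos":[-0.0517,-0.0537,-0.17],"delta_rot":[-0.005,-0.002,0.033],"claw":50},
  {"delta_pos":[-0.0517,-0.0537,-0.17],"delta_rot":[-0.005,-0.002,0.033],"claw":50},
])

```text
time: 11.55
eef_pos: [0.4691, -0.2034, 0.2531]
tcp_rot: [0.468, 0.531, -0.468, 0.529]
contact_force: [-0.0, 0.2, 1.4]
opening: 0.585
```

```bash
python3 plan.py
python3 - <<'E'
from h import *
c=cal('wrist');im=ctrl.read_camera('wrist');cv2.imwrite('pics/w6.png',im)
B=[[0.4612,-.1806,.206],[.4707,-.1785,.206],[.4769,-.2292,.206],[.4675,-.2321,.206]]
print('pred',[proj(c,b).round(1) for b in B])
cv2.imwrite('pics/w6b.png',cv2.resize(im[150:400,200:500],(600,500),interpolation=3))
E
```

```text
[ 0.46905755 -0.20338715  0.25306082] tool y yaw 7.100503493317177 [-0.0031  0.0016 -1.    ]
pred [array([312.8, 198.9]), array([331.8, 197.2]), array([330.8, 285.4]), array([313.4, 288.1])]
```

View pics/w6b.png

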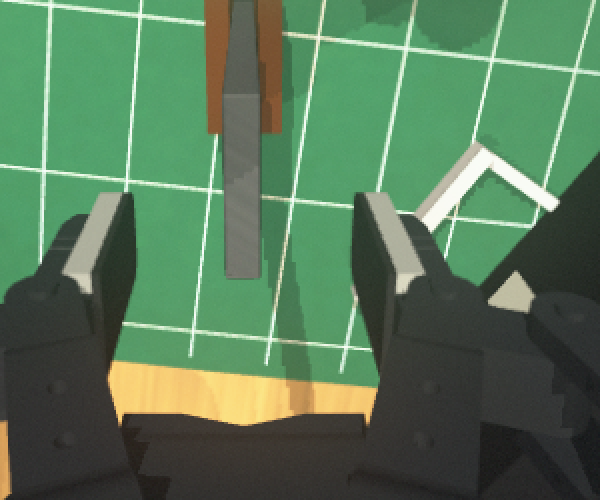

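View 11: the board top face is at (242,187), centred between the pads and matching the prediction.

Request:
play_rows([
  {"delta_pos":[0,-0.0015,-0.03],"delta_rot":[0,0,0],"claw":50},
  {"delta_pos":[0,-0.0015,-0.05],"delta_rot":[0,0,0],"claw":50},
  {"delta_pos":[0,-0.0015,-0.057],"delta_rot":[0,0,0],"claw":50},
  {"delta_pos":[0,-0.0015,-0.057],"delta_rot":[0,0,0],"claw":40},
  {"delta_pos":[0,-0.0015,-0.057],"delta_rot":[0,0,0],"claw":20},
  {"delta_pos":[0,-0.0015,-0.057],"delta_rot":[0,0,0],"claw":3},
  {"delta_pos":[0,-0.0015,-0.057],"delta_rot":[0,0,0],"claw":3},
  {"delta_pos":[0,-0.0015,-0.057],"delta_rot":[0,0,0],"claw":3},
  {"delta_pos":[0,-0.0015,-0.057],"delta_rot":[0,0,0],"claw":3},
  {"delta_pos":[0,-0.0015,-0.057],"delta_rot":[0,0,0],"claw":3},
  {"delta_pos":[0,-0.0015,-0.057],"delta_rot":[0,0,0],"claw":3},
], newtons=40)

```text
time: 12.52
eef_pos: [0.4711, -0.2065, 0.201]
tcp_rot: [0.468, 0.528, -0.468, 0.532]
contact_force: [-1.6, 0.3, 5.9]
opening: 0.113
```

```bash
python3 plan.py
```

```text
[ 0.47110984 -0.20650936  0.20103013] tool y yaw 7.10913212170148 [ 0.0036 -0.0035 -1.    ]
```

Request:
play_rows([
  {"delta_pos":[0,0,0.01],"delta_rot":[0,0,0],"claw":3},
  {"delta_pos":[0,0,0.025],"delta_rot":[0,0,0],"claw":3},
  {"delta_pos":[0,0,0.045],"delta_rot":[0,0,0],"claw":3},
  {"delta_pos":[0,0,0.07],"delta_rot":[0,0,0],"claw":3},
  {"delta_pos":[0,0,0.09],"delta_rot":[0,0,0],"claw":3},
  {"delta_pos":[0,0,0.1],"delta_rot":[0,0,0],"claw":3},
  {"delta_pos":[0,0,0.1],"delta_rot":[0,0,0],"claw":3},
  {"delta_pos":[0,0,0.1],"delta_rot":[0,0,0],"claw":3},
])

```text
time: 13.18
eef_pos: [0.4711, -0.2065, 0.3011]
tcp_rot: [0.468, 0.528, -0.468, 0.532]
contact_force: [0.2, -0.6, -1.4]
opening: 0.11
```

```bash
cat > tgt.py <<'E'
from h import *
from scipy.spatial.transform import Rotation as R
import sys
tilt,fx,fz=map(float,sys.argv[1:4])  # deg, foot-front gap to kerb mm, foot clearance mm
t=np.radians(tilt);yaw=np.radians(-27.5)
tx=np.array([np.cos(yaw),np.sin(yaw),0]);ty=np.array([-np.sin(yaw),np.cos(yaw),0])
xm=(5*np.cos(t)+fx)/1000+.195*np.sin(t);zm=(5*np.sin(t)+fz)/1000+.195*np.cos(t)
P=(.667+xm)*tx-.0016*ty+[0,0,zm]
ax=-(np.sin(t)*tx+np.cos(t)*np.array([0,0,1]));ay=np.cos(t)*tx-np.sin(t)*np.array([0,0,1])
T=R.from_matrix(np.stack([ax,ay,np.cross(ax,ay)],1))
s=ctrl.get_state();r=R.from_quat(s['tcp_rot']);m=r.as_matrix()
print('now',s['eef_pos'].round(4),'F',s['contact_force'].round(1),'T',s['wrist_torque'].round(2),'q',s['qpos'].round(2))
x=m[:,0];print('tilt now',np.degrees(np.arcsin(-x@tx)).round(2),'side',np.degrees(np.arcsin(-x@ty)).round(2))
sn=np.sin(np.arcsin(-x@tx));rel=s['eef_pos']-np.array([.667*tx[0],.667*tx[1],0]);foot=rel+.195*x;print('foot rel kerb x',(foot@tx*1000).round(1),'z',(foot[2]*1000).round(1))
print('dpos',(P-s['eef_pos']).round(4),'drot',((T*r.inv()).as_rotvec()/np.pi).round(4))
E
python3 tgt.py 19 3 25
```

```text
now [ 0.4711 -0.2065  0.3011] F [ 0.2 -0.6 -1.4] T [-0.01 -0.01  0.  ] q [-0.61 -0.11  1.92 -0.    1.33 -0.73]
tilt now -0.32 side 0.08
foot rel kerb x -152.7 z 106.1
dpos [ 0.183  -0.1358 -0.0901] drot [ 0.0205  0.1064 -0.1907]
```

Request:
play_rows([
  {"delta_pos":[0,0,0.01],"delta_rot":[0.004,0.02,-0.036],"claw":3},
  {"delta_pos":[0,0,0.01],"delta_rot":[0.008,0.04,-0.072],"claw":3},
  {"delta_pos":[0.01,-0.008,0.01],"delta_rot":[0.012,0.062,-0.11],"claw":3},
  {"delta_pos":[0.03,-0.022,0.01],"delta_rot":[0.016,0.083,-0.149],"claw":3},
  {"delta_pos":[0.055,-0.041,0.01],"delta_rot":[0.0205,0.1064,-0.1907],"claw":3},
  {"delta_pos":[0.08,-0.06,0.01],"delta_rot":[0.0205,0.1064,-0.1907],"claw":3},
  {"delta_pos":[0.105,-0.079,0.01],"delta_rot":[0.0205,0.1064,-0.1907],"claw":3},
  {"delta_pos":[0.13,-0.097,0.01],"delta_rot":[0.0205,0.1064,-0.1907],"claw":3},
  {"delta_pos":[0.15,-0.112,0.01],"delta_rot":[0.0205,0.1064,-0.1907],"claw":3},
  {"delta_pos":[0.17,-0.126,0.005],"delta_rot":[0.0205,0.1064,-0.1907],"claw":3},
  {"delta_pos":[0.183,-0.1358,-0.005],"delta_rot":[0.0205,0.1064,-0.1907],"claw":3},
  {"delta_pos":[0.183,-0.1358,-0.03],"delta_rot":[0.0205,0.1064,-0.1907],"claw":3},
  {"delta_pos":[0.183,-0.1358,-0.05],"delta_rot":[0.0205,0.1064,-0.1907],"claw":3},
  {"delta_pos":[0.183,-0.1358,-0.06],"delta_rot":[0.0205,0.1064,-0.1907],"claw":3},
  {"delta_pos":[0.183,-0.1358,-0.06],"delta_rot":[0.0205,0.1064,-0.1907],"claw":3},
  {"delta_pos":[0.183,-0.1358,-0.06],"delta_rot":[0.0205,0.1064,-0.1907],"claw":3},
])

```text
time: 14.52
eef_pos: [0.6535, -0.3419, 0.2391]
tcp_rot: [-0.535, -0.463, 0.657, -0.261]
contact_force: [0.8, -0.4, -1.3]
opening: 0.105
```

```bash
python3 tgt.py 19 3 3
python3 - <<'E'
from h import *
import pickle
c=cal('wrist');im=ctrl.read_camera('wrist');cv2.imwrite('pics/w7.png',im);pickle.dump(c,open('w7.pkl','wb'))
sd=ctrl.read_camera('side');cv2.imwrite('pics/side7.png',sd)
E
```

```text
now [ 0.6535 -0.3419  0.2391] F [ 0.8 -0.4 -1.3] T [-0.09 -0.19 -0.02] q [-0.61  0.61  1.2  -0.04  1.67 -0.12]
tilt now 19.21 side -0.02
foot rel kerb x 6.3 z 55.0
dpos [ 0.0006 -0.0004 -0.0501] drot [-0.0006 -0.001   0.    ]
```

```bash
python3 tgt.py 17 5 4|tail -1
```

```text
dpos [-0.0043  0.0022 -0.0508] drot [-0.0047 -0.0093  0.    ]
```

Request:
play_rows([
  {"delta_pos":[-0.0043,0.0022,-0.005],"delta_rot":[-0.0047,-0.0093,0],"claw":3},
  {"delta_pos":[-0.0043,0.0022,-0.015],"delta_rot":[-0.0047,-0.0093,0],"claw":3},
  {"delta_pos":[-0.0043,0.0022,-0.028],"delta_rot":[-0.0047,-0.0093,0],"claw":3},
  {"delta_pos":[-0.0043,0.0022,-0.04],"delta_rot":[-0.0047,-0.0093,0],"claw":3},
  {"delta_pos":[-0.0043,0.0022,-0.048],"delta_rot":[-0.0047,-0.0093,0],"claw":3},
  {"delta_pos":[-0.0043,0.0022,-0.051],"delta_rot":[-0.0047,-0.0093,0],"claw":3},
  {"delta_pos":[-0.0043,0.0022,-0.051],"delta_rot":[-0.0047,-0.0093,0],"claw":3},
])

```text
time: 15.2
eef_pos: [0.6495, -0.3399, 0.1891]
tcp_rot: [-0.543, -0.453, 0.652, -0.272]
contact_force: [0.1, 0.7, -1.1]
opening: 0.108
```

```bash
python3 tgt.py 17 5 0
python3 - <<'E'
from h import *
import pickle
c=cal('wrist');im=ctrl.read_camera('wrist');cv2.imwrite('pics/w8.png',im);pickle.dump(c,open('w8.pkl','wb'))
E
```

```text
now [ 0.6495 -0.3399  0.1891] F [ 0.1  0.7 -1.1] T [-0.14 -0.15  0.02] q [-0.61  0.62  1.27 -0.04  1.55 -0.12]
tilt now 17.23 side -0.03
foot rel kerb x 8.3 z 2.8
dpos [ 0.0007 -0.0004 -0.0011] drot [-0.0007 -0.001   0.    ]
```

Request:
play_rows([
  {"delta_pos":[-0.0018,0.001,0],"delta_rot":[0,0,0],"claw":3},
  {"delta_pos":[-0.0035,0.0018,0],"delta_rot":[0,0,0],"claw":3},
  {"delta_pos":[-0.0035,0.0018,0],"delta_rot":[0,0,0],"claw":3},
])

```text
time: 15.5
eef_pos: [0.6464, -0.3383, 0.1912]
tcp_rot: [-0.543, -0.452, 0.652, -0.273]
contact_force: [0.9, 0.0, -0.4]
opening: 0.112
```

Request:
play_rows([
  {"delta_pos":[-0.0018,0.001,0],"delta_rot":[0,0,0],"claw":3},
  {"delta_pos":[-0.0027,0.0014,0],"delta_rot":[0,0,0],"claw":3},
  {"delta_pos":[-0.0027,0.0014,0],"delta_rot":[0,0,0],"claw":3},
])

```text
time: 15.75
eef_pos: [0.6444, -0.3374, 0.1919]
tcp_rot: [-0.544, -0.451, 0.652, -0.274]
contact_force: [2.5, -0.9, -1.2]
opening: 0.112
```

```bash
python3 tgt.py 21.5 0 0
```

```text
now [ 0.6444 -0.3374  0.1919] F [ 2.5 -0.9 -1.2] T [-0.51 -0.9  -0.06] q [-0.61  0.6   1.29 -0.04  1.54 -0.12]
tilt now 16.83 side 0.0
foot rel kerb x 4.0 z 5.3
dpos [ 0.014  -0.0072 -0.0087] drot [0.012  0.023  0.0001]
```

Request:
play_rows([
  {"delta_pos":[0.001,-0.0005,-0.002],"delta_rot":[0,0,0],"claw":3},
  {"delta_pos":[0.001,-0.0005,-0.004],"delta_rot":[0,0,0],"claw":3},
  {"delta_pos":[0.001,-0.0005,-0.005],"delta_rot":[0,0,0],"claw":3},
  {"delta_pos":[0.001,-0.0005,-0.005],"delta_rot":[0,0,0],"claw":3},
])

```text
time: 16.08
eef_pos: [0.6456, -0.338, 0.1879]
tcp_rot: [-0.544, -0.451, 0.652, -0.274]
contact_force: [0.3, -0.7, 2.7]
opening: 0.108
```

```bash
python3 tgt.py 21.5 0 0
```

```text
now [ 0.6456 -0.338   0.1879] F [ 0.3 -0.7  2.7] T [-0.05 -0.15 -0.05] q [-0.61  0.6   1.29 -0.04  1.54 -0.12]
tilt now 16.81 side 0.01
foot rel kerb x 5.3 z 1.2
dpos [ 0.0128 -0.0066 -0.0046] drot [0.0121 0.0231 0.0001]
```

Request:
play_rows([
  {"delta_pos":[0.003,-0.0016,-0.001],"delta_rot":[0.003,0.006,0],"claw":3},
  {"delta_pos":[0.006,-0.0032,-0.002],"delta_rot":[0.006,0.012,0],"claw":3},
  {"delta_pos":[0.0096,-0.005,-0.0034],"delta_rot":[0.009,0.0173,0],"claw":3},
  {"delta_pos":[0.0096,-0.005,-0.0034],"delta_rot":[0.009,0.0173,0],"claw":3},
])

```text
time: 16.42
eef_pos: [0.6556, -0.3432, 0.1843]
tcp_rot: [-0.53, -0.468, 0.66, -0.254]
contact_force: [-0.2, 0.5, 1.8]
opening: 0.108
```

```bash
python3 tgt.py 21.5 0 0
```

```text
now [ 0.6556 -0.3432  0.1843] F [-0.2  0.5  1.8] T [-0.11 -0.27 -0.04] q [-0.61  0.66  1.22 -0.04  1.61 -0.12]
tilt now 20.37 side -0.0
foot rel kerb x 5.2 z 1.5
dpos [ 0.0028 -0.0013 -0.0011] drot [0.0029 0.0056 0.0001]
```

Request:
play_rows([
  {"delta_pos":[0.0014,-0.0007,-0.0005],"delta_rot":[0.0015,0.003,0],"claw":3},
  {"delta_pos":[0.0028,-0.0013,-0.0011],"delta_rot":[0.0029,0.0056,0],"claw":3},
  {"delta_pos":[0.0028,-0.0013,-0.0011],"delta_rot":[0.0029,0.0056,0],"claw":3},
])

```text
time: 16.67
eef_pos: [0.6579, -0.3443, 0.1833]
tcp_rot: [-0.525, -0.474, 0.663, -0.247]
contact_force: [-2.5, 0.9, 2.2]
opening: 0.11
```

```bash
python3 tgt.py 22 0 0
```

```text
now [ 0.6579 -0.3443  0.1833] F [-2.5  0.9  2.2] T [ 0.01  0.06 -0.02] q [-0.6   0.68  1.19 -0.05  1.64 -0.12]
tilt now 21.67 side 0.01
foot rel kerb x 3.6 z 2.1
dpos [ 0.0019 -0.0009 -0.0007] drot [0.001  0.0016 0.0002]
```

Request:
play_rows([
  {"delta_pos":[0,0,0],"delta_rot":[0,0,0],"claw":13},
  {"delta_pos":[0,0,0],"delta_rot":[0,0,0],"claw":17},
  {"delta_pos":[0,0,0],"delta_rot":[0,0,0],"claw":22},
  {"delta_pos":[0,0,0],"delta_rot":[0,0,0],"claw":22},
  {"delta_pos":[0,0,0],"delta_rot":[0,0,0],"claw":22},
  {"delta_pos":[0.003,-0.0017,0.0093],"delta_rot":[0,0,0],"claw":22},
  {"delta_pos":[0.0098,-0.0051,0.028],"delta_rot":[0,0,0],"claw":22},
  {"delta_pos":[0.0196,-0.0102,0.0557],"delta_rot":[0,0,0],"claw":22},
  {"delta_pos":[0.0327,-0.017,0.093],"delta_rot":[0,0,0],"claw":22},
  {"delta_pos":[0.0327,-0.017,0.13],"delta_rot":[0,0,0],"claw":22},
  {"delta_pos":[0,0.03,0.17],"delta_rot":[0,0,0],"claw":22},
  {"delta_pos":[-0.04,0.06,0.2],"delta_rot":[-0.03,-0.06,0],"claw":22},
  {"delta_pos":[-0.08,0.1,0.22],"delta_rot":[-0.05,-0.1,0],"claw":22},
  {"delta_pos":[-0.11,0.13,0.22],"delta_rot":[-0.05,-0.1,0],"claw":22},
  {"delta_pos":[-0.13,0.15,0.22],"delta_rot":[-0.05,-0.1,0],"claw":22},
  {"delta_pos":[-0.13,0.15,0.22],"delta_rot":[-0.05,-0.1,0],"claw":22},
  {"delta_pos":[-0.13,0.15,0.22],"delta_rot":[-0.05,-0.1,0],"claw":22},
])

```text
time: 18.08
eef_pos: [0.5244, -0.1901, 0.4073]
tcp_rot: [-0.601, -0.376, 0.606, -0.359]
contact_force: [1.0, -0.1, 0.8]
opening: 0.259
```

Run:
```python
from h import *
s=ctrl.get_state();print(s['time'],s['eef_pos'],s['contact_force'])
im=ctrl.read_camera('wrist');cv2.imwrite('pics/w9.png',im);sd=ctrl.read_camera('side');cv2.imwrite('pics/side9.png',sd);sc=ctrl.read_camera('scene');cv2.imwrite('pics/scene9.png',sc)
o=np.zeros((600,800,3),np.uint8)
o[:300,:480]=cv2.resize(im,(480,300));a=sd[100:220,235:361];o[:300,480:795]=cv2.resize(a,(315,300),interpolation=3)
o[300:,:400]=cv2.resize(sd[95:295,230:430],(400,300),interpolation=3)
o[300:,400:]=cv2.resize(sc[170:350,90:430],(400,300),interpolation=3)
cv2.imwrite('pics/f.png',o)
# carrier check: side image before/after board job
d=cv2.absdiff(cv2.imread('pics/side4.png'),sd).max(2)>50;print('changed px side',[np.argwhere(d[165:330,180:345]).shape])
```

```text
18.0833 [ 0.52439022 -0.19010289  0.40727206] [ 0.96987578 -0.10747428  0.80356875]
changed px side [(0, 2)]
```

View pics/f.png

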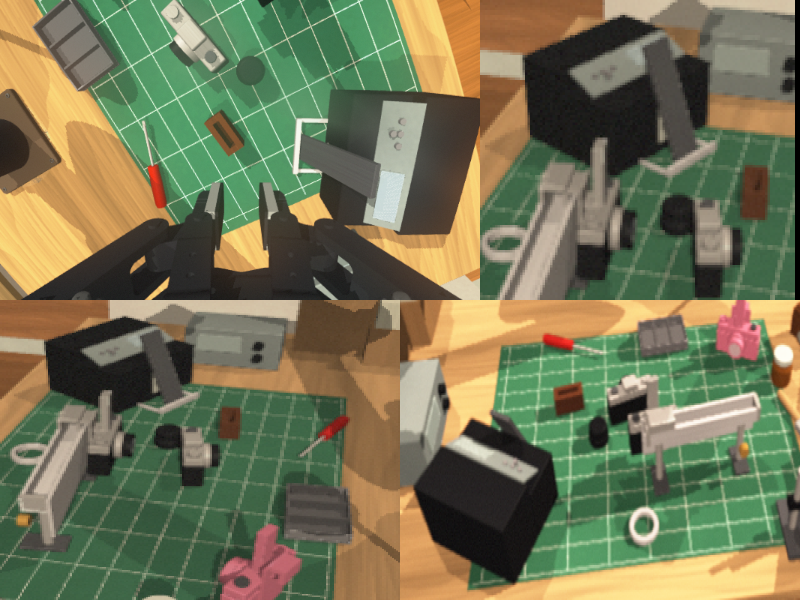

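View 12 shows the board leaning with its foot inside the kerb and its top on the tester edge. The empty block is in place, the carrier hangs at the stop, and nothing else has moved. I'll check the lateral centring and the foot numerically.

Run:
```python
from h import *
yaw=np.radians(-27.5);tx=np.array([np.cos(yaw),np.sin(yaw),0]);ty=np.array([-np.sin(yaw),np.cos(yaw),0])
c=cal('wrist');sd=cal('side')
f=lambda u,v:((u+.5)*4/3-.5,(v+.5)*4/3-.5)
for n,p,z in [('top a',(380,165),.187),('top b',(375,203),.187),('foot a',(305,134),.004),('foot b',(301,163),.004)]:
    P=onz(c,f(*p),z);print(n,P.round(4),'x',((P@tx-.667)*1000).round(1),'y',(P@ty*1000).round(1))
# predicted board corner pixels for board centred, tilt 21.7 in wrist (640 px) and side vs. drawn
t=np.radians(21.7)
g=cv2.imread('pics/w9.png')
for s in (0,200):
  for y in (-27,27):
    P=(.667+.0046+s/1000*np.sin(t))*tx+y/1000*ty+np.array([0,0,.0018+s/1000*np.cos(t)]);u=proj(c,P);print(s,y,'wrist480',((u+.5)*.75-.5).round(1),'side panel',((proj(sd,P)-[235,100])*2.5+[480,0]).round(1))
for y in (-13,13): 
  P=.7235*tx+y/1000*ty+np.array([0,0,.06]);print('window',((proj(sd,P)-[235,100])*2.5+[480,0]).round(1))
print(ctrl.get_state()['time'])
```

```text
top a [ 0.6761 -0.327   0.187 ] x 83.7 y 22.1
top b [ 0.6504 -0.3817  0.187 ] x 86.2 y -38.3
foot a [ 0.6171 -0.294   0.004 ] x 16.2 y 24.2
foot b [ 0.5837 -0.3495  0.004 ] x 12.1 y -40.5
0 -27 wrist480 [297.8 156.8] side panel [696.9 153.3]
0 27 wrist480 [299.4 132.4] side panel [676.1 166. ]
200 -27 wrist480 [371.4 196.4] side panel [664.   36.6]
200 27 wrist480 [377.2 161.9] side panel [641.4  47. ]
window [668.1 115.4]
window [657.7 121. ]
18.2333
```

Run:
```python
from h import *
g=cv2.imread('pics/w9.png')
for v in (180,188,196,204,212): print(v,[tuple(int(x) for x in g[v,u]) for u in range(388,412,2)])
c=cal('wrist')
# board lateral extent: dark grey vs others along a line across at mid height (front face), tester frame
yaw=np.radians(-27.5);tx=np.array([np.cos(yaw),np.sin(yaw),0]);ty=np.array([-np.sin(yaw),np.cos(yaw),0]);t=np.radians(21.7)
for s in (.05,.09,.185):
  row=[]
  for y in range(-40,41,4):
    P=(.667+s*np.sin(t))*tx+y/1000*ty+np.array([0,0,.0037+s*np.cos(t)]);u=proj(c,P).round().astype(int);row.append((y,g[u[1],u[0]].tolist()))
  print(s,row)
```

```text
180 [(101, 151, 81), (104, 152, 85), (113, 156, 106), (187, 206, 207), (240, 248, 247), (239, 247, 247), (222, 233, 233), (70, 85, 74), (83, 95, 87), (82, 93, 84), (83, 109, 78), (90, 123, 78)]
188 [(100, 150, 78), (101, 149, 81), (123, 155, 124), (225, 237, 238), (237, 247, 247), (238, 247, 247), (169, 185, 184), (89, 98, 95), (90, 98, 93), (87, 94, 91), (88, 97, 94), (87, 97, 93)]
196 [(104, 154, 83), (103, 153, 81), (150, 171, 163), (237, 247, 247), (236, 246, 247), (236, 246, 247), (95, 104, 101), (89, 98, 91), (90, 99, 95), (89, 99, 93), (91, 100, 96), (90, 98, 94)]
204 [(103, 151, 82), (107, 151, 92), (175, 192, 196), (236, 245, 247), (236, 246, 247), (224, 236, 238), (83, 93, 88), (87, 95, 93), (88, 97, 92), (88, 97, 94), (87, 95, 93), (87, 94, 92)]
212 [(100, 150, 82), (117, 154, 113), (200, 216, 220), (236, 246, 247), (236, 246, 247), (210, 227, 228), (81, 96, 82), (88, 97, 93), (89, 97, 94), (88, 97, 93), (88, 95, 93), (85, 94, 93)]
0.05 [(-40, [240, 248, 248]), (-36, [170, 189, 190]), (-32, [96, 140, 79]), (-28, [80, 109, 75]), (-24, [88, 95, 93]), (-20, [87, 96, 93]), (-1
[... 464 characters left out ...]
, 92, 94]), (-8, [88, 95, 95]), (-4, [89, 96, 95]), (0, [88, 94, 93]), (4, [88, 96, 93]), (8, [91, 99, 95]), (12, [87, 94, 92]), (16, [87, 95, 91]), (20, [90, 97, 95]), (24, [87, 97, 95]), (28, [76, 88, 77]), (32, [54, 70, 52]), (36, [61, 80, 58]), (40, [64, 91, 60])]
0.185 [(-40, [52, 57, 59]), (-36, [50, 56, 58]), (-32, [52, 55, 56]), (-28, [76, 80, 80]), (-24, [90, 95, 95]), (-20, [88, 93, 93]), (-16, [86, 91, 91]), (-12, [89, 93, 94]), (-8, [91, 96, 97]), (-4, [89, 94, 94]), (0, [88, 93, 94]), (4, [90, 96, 97]), (8, [90, 95, 94]), (12, [91, 94, 94]), (16, [87, 91, 94]), (20, [89, 93, 95]), (24, [91, 95, 95]), (28, [65, 69, 68]), (32, [59, 63, 60]), (36, [63, 66, 65]), (40, [60, 65, 62])]
```

Run:
```python
from h import *
import pickle
c=pickle.load(open('w4.pkl','rb'));ry=np.array([-.1033,.9947,0]);rx=np.array([.9947,.1033,0])
D=[onz(c,((u+.5)/1.25-.5,(v+.5)/1.25-.5),.133) for u,v in [(445,182),(441,275)]]
m=(D[0]+D[1])/2;print(D,m@ry*1000,m@rx*1000, np.linalg.norm(D[0]-D[1]))
d=pickle.load(open('w2.pkl','rb'));print('home along -37.8; held contact along',(np.array([.6403,.0283,0])@ry)*1000)
print(ctrl.sign_off())
```

```text
[array([0.6364182 , 0.07598943, 0.133     ]), array([ 0.64541536, -0.01610203,  0.133     ])] -36.42170523866416 640.6131067334765 0.09252992812899916
home along -37.8; held contact along -37.99298
the job is handed in; nothing more can be done
None
```

I did both jobs in the order asked, let go of both parts, and handed in after about 18 s of the 72 s allowed.

**Carrier:** I hooked it over the lip at the open stretch and lowered it until it took up weight. I then slid it under the keeper until it pushed back at the end stop with about 6–7 N, and released it there.
- While still gripped, it measured 0.2 mm from my estimate of the home position.
- After release, a rough reading from the camera's dials put it about 1.4 mm towards +y of that estimate. That is within my reading error, but I had no clear view of the hook against the stop, because the keeper hides it.

**Board:** I lifted it out of the block and leaned it at about 21.7° against the tester's top edge, with its foot at the kerb.
- The last close picture showed no gap between kerb and board, and the board centred on the window to within about 2 mm.
- Two rough corner readings by eye disagreed with this, one putting the foot 12–16 mm from the kerb and the other the board about 8 mm off centre. I trusted the direct pixel check instead.

**Everything else:** The last pictures showed no other object moved. The largest wrist force in any reading was about 8 N.

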